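# Set the bench holdfast on a bar with the mallet

### The arm

A 6-joint arm with a two-finger parallel gripper is mounted at the origin on a cart in front of the work surface, level with it; the furniture and walls round the work are solid. World frame = base frame: x ahead of the robot, y to its left, z up, the work surface at z = 0. Lengths are in mm, angles in rad, forces in N, time in s.
With the tool pointing down it reaches from about 325 to 750 mm from the base axis. Payload 7.6 kg.
Tool frame: the origin (TCP) lies midway between the tips of the shut fingers; the grasp point (between the pads) lies r.grip_depth behind it (r.grip_depth is the distance from the TCP to the grasp point, in mm); z points along the fingers, x is the direction in which the jaws open and shut, and the axes are right-handed (so a half turn about z gives the same grasp; the last joint's range is limited). The gripper opens to 85 mm and grips with 20 to 120 N. Pads are 22 mm wide; open, the fingers measure 114 mm over their backs; the gripper's body (76 mm by 85 mm) begins 54 mm behind the grasp point. The pads swing forward as they close: fully open they stand 13 mm farther back than shut.
Start: joints at [-1.323, 0.052, 1.401, -0, 1.689, -0.07], TCP at [164.075, -498.723, 231.323] pointing down, gripper open.
Joint ranges: [-2.9, 2.9], [-0.91, 2.17], [0.12, 2.37], [-1.06, 4.2], [0.26, 2.73], [-2.93, 2.93]. Speed limits (rad/s): [2.57, 2.57, 3.01, 3.14, 3.14, 3.14].

### API

Orientations are given as a rotation vector (axis times angle).
In Python, from plant import telemetry, imaging, workorder, r gives the robot as it stands.
- The arm moves only by the tool send_rows, never from a script. Its argument "steps" is a list of rows, each an object with "slide": the shift along the tool's x, y, z as a fraction of full scale, a list of three; "turn": the turn, a rotation vector about the tool's x, y, z as a fraction of full scale, a list of three. In form: [{"slide": [x, y, z], "turn": [rx, ry, rz]}, ...]. A call has 1 to 20 rows; each row is the pose to reach, as a shift and turn from the pose commanded when the call began, along the tool's axes at that moment; what a row does not reach only later rows make up. Full scale, the value 1, is 0.12 m for a shift and 45 degrees for a turn. A row lasts 1/8 s, in which the tool goes at most 62.5 mm and 10.7 degrees, less where a joint would pass 70% of its speed; a pose out of reach is approached as far as the arm can. A call with a number of a shift or a turn outside -1 to 1 is refused whole. A call with a gripper value outside its range is refused whole. "gripper" is the opening, from -1 (shut) to 1 (fully open), so that 0 is half open, set as the call begins (left out, the last holds). The fingers move at their own pace and stop on an object; "force" is the grip in N (left out, the last holds). Time passes only in rows, so rows that repeat a pose let the fingers close. It gives the time, the measured TCP pose, the force and the opening at its end, in the units of the state.
- telemetry.sense(): the state, without advancing time (a new reading comes with each control period).
- imaging.grab_frame(name): name is "scene" or "top" or "wrist"; returns a dict with "color" (480x640x3 uint8, red, green, blue), "z_map" (480x640 float32, mm along the optical axis (not along the pixel's ray), 0 where there is no reading), "fx", "fy", "cx", "cy" (pixels), "rvec" (rotation vector, rad) and "tvec" (3), from world to camera coordinates, as OpenCV has them. Camera axes: x right, y down, z forward; pixel columns grow to the right and rows downward; lengths in mm; the calibration is good to about 2 mm. The wrist camera is an equidistant fisheye: a pixel r from the principal point sees the ray r / f radians off the axis. A picture is of the moment at which its call begins.
- workorder.close_job(): hands the job in, once; it reports no verdict.
The state is a dict: "clock": time; "q": joint angles; "joint_velocities": joint speeds; "joint_efforts": joint torques, N m; "eef_pos": TCP position; "orientation": TCP orientation; "force": force on the tool from outside, world axes, zero at the start; "wrist_torque": the same for the moment, N m; "gripper_width": finger opening in mm.
Only numpy, scipy, OpenCV 4.12 (cv2) and the standard library are available. Lean on these libraries where they do the work, as an engineer would, in place of code of your own. Each camera call takes 0.05 s, during which the arm holds its last target.

### The job

Clamp the slotted wooden bar to the bench where it lies: swing the holdfast's arm round so that its pad is over the middle of the bar, then knock the holdfast down with blows of the mallet's head, holding the mallet by its handle, until the sprung arm grips the bar firmly. The handle is jammed in between two boxes, so draw the mallet out by its head and lay it down to take it by the handle. Do not push the holdfast down with the fingers or shift the bar, the bottle or the can, and in the end lay the mallet on the bench clear of holdfast and bar.

Things in the scene. Friction and masses are not known exactly. Their poses are not given: they have to be found in the camera images.
- holdfast_collar: Steel collar (56 mm across, 5 mm high) on the bench that carries the holdfast, a dark forged steel hook: upright 19 mm shank with a round head on top, an arm curving out sideways and down to a pad. Origin on the shank's axis at the bench top, z up; the arm points along this x when holdfast_swivel is 0. Fixed.
- holdfast_top (a point): Middle of the flat round top of the holdfast's head, 31 mm across, on the shank's axis: the place to strike. It stands 125 mm above the bench when holdfast_drive is 0 and sinks with it. The arm's highest part is 13 mm lower than it.
- holdfast_arm_mid (a point): Place to take the arm between the fingers from above: on the middle line of the arm (round bar 16 mm thick), 75 mm from the shank's axis and 90 mm above the bench before driving. x points outward along the arm (level), z up. The arm slopes down outward there by about 30 degrees.
- holdfast_pad (a point): Middle of the underside of the round pad (31 mm across) at the end of the arm, 115 mm from the shank's axis, 53 mm above the bench before driving.
- holdfast_swivel (a joint): Turn of the holdfast about its upright shank, rad, counter-clockwise seen from above; it stays where it is left (friction 0.12 N m); range -0.6 to 1.6.
- holdfast_drive (a joint): How far the shank is driven down, m, 0 to 0.04. Friction in its hole holds it against weight and spring; 2.5 N from above moves it. The pad meets the bar at 0.013; from there the sprung arm bends and resists with 0.6 N per mm of further drive. It grips firmly from 0.019 (head's top 106 mm above the bench); deeper is fine. Several blows may be used.
- mallet: Carver's mallet, straight, all about one axis: thick turned wooden head, slim eight-sided handle of paler wood, about 0.33 kg, balance point in the head near mallet_head. It lies on the side of its head. Struck, it is held level by the handle and lands with the side of its head, at any roll. The bench left of the holdfast and in front of the boxes is free to lay it on.
- mallet_head (a point): Centre of the mallet's round head, on its axis: 110 mm long, 62 mm across at the free end, 57 mm at this point, 52 mm at the handle end. x of this frame runs along the axis towards the handle. Lying on the bench it is 29 mm above it.
- mallet_grip (a point): Point on the axis in the mallet's handle, 100 mm from mallet_head, to take it by; axes as mallet_head. The handle is eight-sided, 25 mm across its flats, and runs from 52 to 205 mm from mallet_head; lying on the bench it slopes down by 3 degrees and this point is 24 mm above it.
- bar: The light wooden bar with slots sawn across it, lying flat, loose, about 0.25 kg; origin under its centre, axes as bar_center.
- bar_center (a point): Centre of the bar: 45 mm wide (x), 230 mm long (y), 40 mm high (z).
- string_box_front (a point): Near corner, at the bench top and next to the mallet's handle, of a closed wooden box with a brown lid, fixed: 194 mm long the same way as the handle, 122 mm wide, 66 mm high. It stands on the robot's right of the handle, less than 12 mm from it, its near end about 60 mm from mallet_head.
- chip_box_front (a point): Near corner, at the bench top and next to the mallet's handle, of a see-through plastic box of wood chips, fixed: 190 mm long the same way as the handle (along its x), 272 mm wide (y), 140 mm high. It stands on the robot's left of the handle, less than 12 mm from it.
- glue_bottle: Amber glue bottle with a red spout, upright, loose: 58 mm across, 164 mm high, origin under its centre.
- aerosol: Orange-topped spray can, upright, loose: 66 mm across, 189 mm high, origin under its centre. Of can and bottle, one stands behind the bar, the other 150 mm from the shank on the side away from the bar; which is which varies.
There are look-alikes about, which are no part of the job. What is shaped like the aerosol but purple is not meant.

How it is judged (in metres and radians):
On the way, in this order (a step that is already met when the one before it is completed fails the run):
1. the arm has been swung so that the pad is over the middle of the bar, the holdfast not yet driven (x of holdfast_pad in the frame of bar_center between -0.014 and 0.014 m and y of holdfast_pad in the frame of bar_center between -0.035 and 0.035 m and value of joint holdfast_drive below 0.009 m), for 0.2 s.
2. a blow of the mallet drives the shank (faster than 40 mm/s), its head over the holdfast's head, the mallet held by its handle (velocity of joint holdfast_drive above 0.04 m/s and horizontal distance between mallet_head and holdfast_top below 0.045 m and x of the grasp point in the frame of mallet_head above 0.052 m and distance between the grasp point and mallet_grip below 0.12 m).
At the end, for the whole second after the job is handed in: The pad presses on the bar with more than 3 N, its centre within 14 mm of the bar's middle line and within 35 mm of the middle of its length; the bar within 20 mm of where it lay; the mallet at rest on the bench (head's centre below 60 mm), touching neither holdfast nor bar; bottle and can upright (x of holdfast_pad in the frame of bar_center between -0.014 and 0.014 m and y of holdfast_pad in the frame of bar_center between -0.035 and 0.035 m and contact force between holdfast_collar and bar above 3 N and distance of bar_center from where it was at the start of the episode below 0.02 m and height (world z) of mallet_head below 0.06 m and linear speed of mallet below 0.045 m/s and contact force between mallet and holdfast_collar below 0.1 N and contact force between mallet and bar below 0.1 N and angle between each of glue_bottle, aerosol's own z axis and vertical below 0.15 rad).
It fails at once if the holdfast was forced down with the fingers (value of joint holdfast_drive above 0.009 m and velocity of joint holdfast_drive above 0.004 m/s and contact force between the fingers and holdfast_collar above 1 N).
It fails at once if the bottle or the can was shifted more than 30 mm (distance of any of glue_bottle, aerosol from where it was at the start of the episode above 0.03 m).
It also fails if it takes over 67 s, if anything falls off the work surface, if the arm or the gripper's body presses on something with over 40 N, if the wrist force passes 120 N, or if a joint passes its speed limit or range.

## Working session

There is one attempt and no reset: what is moved stays moved. The work goes in short steps, Python scripts to look and compute and a tool call to move; the robot and the scene stay as the last step left them, time stands still between calls to the robot, and variables do not carry over. Pictures are saved under pics/ and viewed, and the job is handed in when it is done.

Besides the shell and the picture viewer there is one more tool, called after "Request:" in YAML: its name, and indented under it one key for each argument. send_rows: Moves the arm, as the interface text tells. Its arguments: {"type":"object","properties":{"steps":{"type":"array","items":{"type":"object","properties":{"slide":{"type":"array","items":{"type":"number","minimum":-1,"maximum":1}},"turn":{"type":"array","items":{"type":"number","minimum":-1,"maximum":1}}}}},"gripper":{"type":"number"},"force":{"type":"number"}},"required":["steps"]}

```bash
ls; mkdir -p pics
cat > h.py <<'E'
import numpy as np, cv2
from plant import telemetry, imaging, workorder, r
from scipy.spatial.transform import Rotation as R
def grab(n,fn=None):
    f=imaging.grab_frame(n)
    if fn: cv2.imwrite('pics/'+fn,f['color'][:,:,::-1])
    np.savez('/tmp/%s.npz'%n,**f)
    return f
def pts(f):
    h,w=f['z_map'].shape
    u,v=np.meshgrid(np.arange(w),np.arange(h))
    z=f['z_map']
    P=np.stack([(u-f['cx'])/f['fx']*z,(v-f['cy'])/f['fy']*z,z],-1)
    Rm=cv2.Rodrigues(np.array(f['rvec'],float))[0]
    return (P-np.array(f['tvec']).ravel())@Rm
def ray(f,u,v,zp):
    Rm=cv2.Rodrigues(np.array(f['rvec'],float))[0]
    C=-Rm.T@np.array(f['tvec']).ravel()
    d=Rm.T@np.array([(u-f['cx'])/f['fx'],(v-f['cy'])/f['fy'],1])
    return C+d*(zp-C[2])/d[2]
E
python3 - <<'E'
from h import *
grab('scene','s0.png');grab('top','t0.png')
s=telemetry.sense();print(s,r.grip_depth)
E
```

```text
pics
{'clock': 0.1, 'q': array([-1.32330190e+00,  5.27955360e-02,  1.40161006e+00, -3.24155725e-05,
        1.68860013e+00, -7.03289397e-02]), 'joint_velocities': array([ 7.06832643e-05, -1.28086902e-03, -2.31286141e-03,  2.61264483e-03,
        1.12489240e-03,  5.65086827e-04]), 'joint_efforts': array([ 2.07995770e-03, -3.82580996e+01, -3.60986030e+01, -6.19127695e-05,
        4.75435387e-03,  1.46775290e-05]), 'eef_pos': array([ 163.99619474, -498.45038016,  230.55188951]), 'orientation': array([-2.54426208e+00,  1.84140970e+00,  1.73418968e-03]), 'force': array([-0.38201843,  0.28440834, -0.27389672]), 'wrist_torque': array([-0.03772907, -0.03166994,  0.03780553]), 'gripper_width': 84.92767954430698} 18.700000000000003
```

View pics/s0.png

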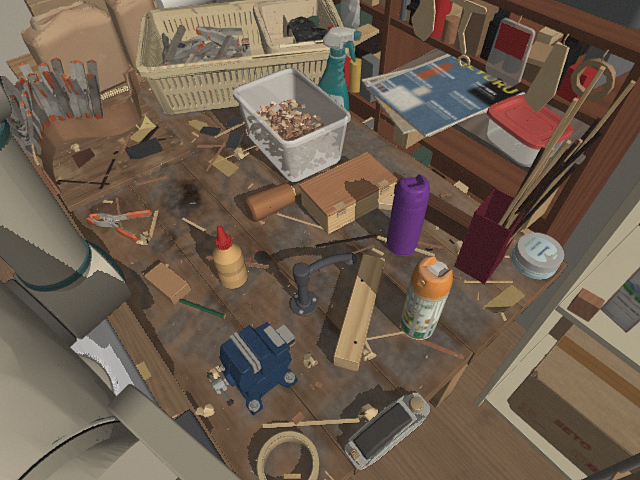

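View pics/t0.png

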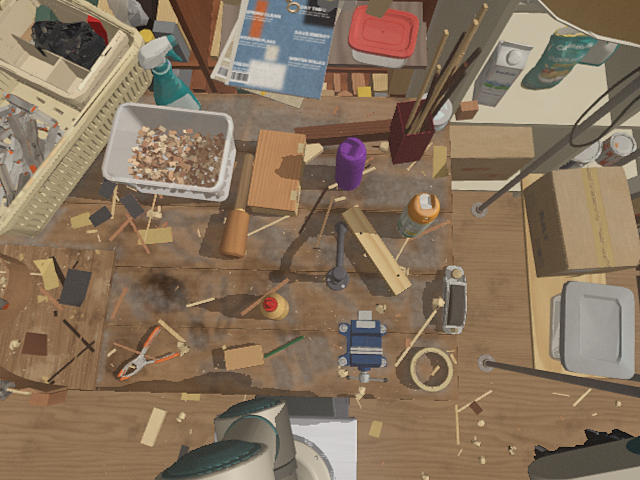

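The top view has +x up and +y left. It shows the mallet head at (235,235) with its handle between the boxes at (243,180), the holdfast head at (337,278) with its arm going up to (341,228), and the bar at (376,250). The glue bottle is at (275,305), the spray can at (420,213), and a vice at (362,340). Next I'll measure these.

Run:
```python
from h import *
f=dict(np.load('/tmp/top.npz'));P=pts(f)
c=f['color'][120:400,90:470]
cv2.imwrite('pics/t0c.png',cv2.resize(c,None,fx=2,fy=2,interpolation=cv2.INTER_CUBIC)[:,:,::-1])
print(f['fx'],-cv2.Rodrigues(f['rvec'])[0].T@f['tvec'].ravel())
for n,(u,v) in dict(hold=(338,275),pad=(341,228),armm=(341,250),barA=(350,215),barB=(405,288),barC=(376,250),mall=(235,235),mh=(237,220),hand=(243,180),hand2=(246,160),bottle=(270,306),can=(427,200),vise=(362,340),purple=(351,150),table=(180,290)).items():
    print(n,P[v,u].round(0))
```

```text
449.13516109242045 [ 339.76107346  -85.46999032 1077.63125576]
hold [ 458. -109.  124.]
pad [ 572. -115.   76.]
armm [ 516. -115.  106.]
barA [ 613. -137.   39.]
barB [ 442. -266.   42.]
barC [ 530. -200.   39.]
mall [553. 130.  60.]
mh [591. 129.  53.]
hand [697. 125.  33.]
hand2 [750. 121.  30.]
bottle [388.  29. 148.]
can [ 613. -291.  177.]
vise [ 324. -162.  120.]
purple [ 719. -130.  180.]
table [428. 264.   3.]
```

View pics/t0c.png

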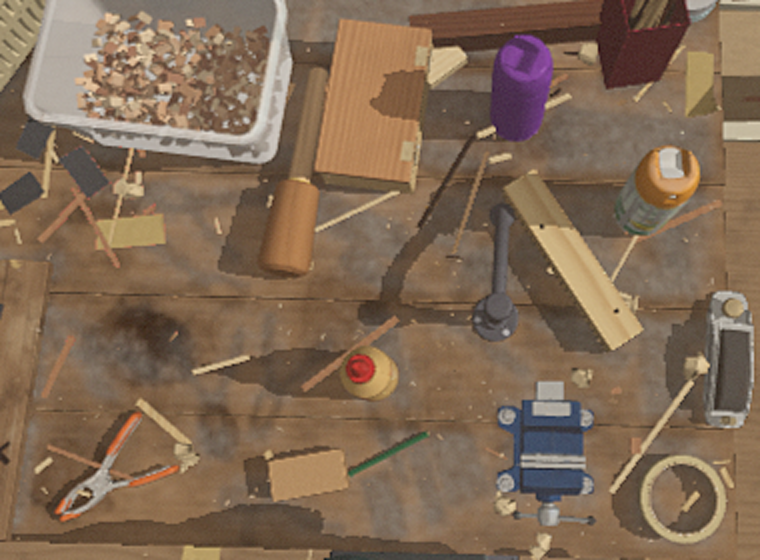

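```bash
cat > meas.py <<'E'
from h import *
def meas(f):
    P=pts(f);X,Y,Z=P[...,0],P[...,1],P[...,2]
    col=f['color'];hsv=cv2.cvtColor(col,cv2.COLOR_RGB2HSV)
    m=(Z>33)&(Z<46)&(X>420)&(X<640)&(Y<-120)&(Y>-290)&(hsv[...,2]>100)
    n,l,st,ce=cv2.connectedComponentsWithStats(m.astype(np.uint8));k=1+np.argmax(st[1:,4])
    q=P[l==k][:,:2].astype(np.float32);print('bar',st[k],cv2.minAreaRect(q),P[l==k][:,2].mean())
    m=(Z>117)&(Z<135)&(X>400)&(X<520)&(Y<-70)&(Y>-160)
    q=P[m];print('holdtop',m.sum(),q.mean(0),(q.min(0)+q.max(0))/2,q.max(0)-q.min(0))
if __name__=='__main__':
    f=dict(np.load('/tmp/top.npz'));meas(f)
    P=pts(f);X,Y,Z=P[...,0],P[...,1],P[...,2]
    m=(Z>20)&(X>490)&(X<820)&(Y>85)&(Y<165)
    for x in range(500,800,12):
        k=m&(abs(X-x)<6); q=P[k]
        if len(q): print(x,len(q),'y',q[:,1].min().round(),q[:,1].max().round(),'ztop',q[:,2].max().round(), 'ymean of top',q[q[:,2]>q[:,2].max()-4][:,1].mean().round(1))
    m=(Z>62)&(X>380)&(X<650)&(Y>-150)&(Y<-70)
    for x in range(440,620,10):
        q=P[m&(abs(X-x)<5)]
        if len(q): print('arm',x,len(q),q[:,1].mean().round(1),q[:,2].max().round())
    for n,a in dict(bottle=(340,460,-20,80),can=(540,680,-340,-250)).items():
        m=(X>a[0])&(X<a[1])&(Y>a[2])&(Y<a[3])&(Z>40)
        q=P[m];print(n,q.min(0),q.max(0)); q=q[q[:,2]>q[:,2].max()-15];print(q.mean(0))
    m=(X>600)&(X<860)&(Y<110)&(Y>-60)&(Z>55)&(Z<80)
    q=P[m][:,:2].astype(np.float32);print('sbox',cv2.boxPoints(cv2.minAreaRect(q)))
E
python3 meas.py
```

```text
bar [ 343  205   69   91 1860] ((533.5372314453125, -199.20704650878906), (230.1254119873047, 45.8502082824707), 33.93741226196289) 40.30247120719759
holdtop 160 [ 463.74234146 -111.06701835  122.89089631] [ 463.93560258 -110.55685369  123.05456582] [28.2872473  28.12215538  9.97722272]
500 14 y 117.0 134.0 ztop 47.0 ymean of top 126.5
512 162 y 110.0 164.0 ztop 64.0 ymean of top 140.1
524 126 y 109.0 165.0 ztop 66.0 ymean of top 136.6
536 130 y 108.0 164.0 ztop 64.0 ymean of top 138.4
548 120 y 108.0 164.0 ztop 62.0 ymean of top 137.9
560 124 y 107.0 164.0 ztop 60.0 ymean of top 137.4
572 114 y 107.0 161.0 ztop 59.0 ymean of top 135.7
584 114 y 106.0 161.0 ztop 58.0 ymean of top 133.6
596 108 y 106.0 158.0 ztop 56.0 ymean of top 132.3
608 104 y 105.0 157.0 ztop 55.0 ymean of top 131.7
620 77 y 85.0 153.0 ztop 67.0 ymean of top 93.2
632 112 y 86.0 164.0 ztop 142.0 ymean of top 159.5
644 132 y 85.0 165.0 ztop 144.0 ymean of top 159.1
656 163 y 85.0 165.0 ztop 145.0 ymean of top 153.1
668 143 y 86.0 164.0 ztop 145.0 ymean of top 151.2
680 134 y 85.0 162.0 ztop 144.0 ymean of top 149.6

[... 482 characters left out ...]
rm 460 67 -110.3 127.0
arm 470 53 -111.5 128.0
arm 480 30 -111.4 124.0
arm 490 32 -112.2 113.0
arm 500 36 -112.7 112.0
arm 510 29 -113.5 110.0
arm 520 28 -113.2 108.0
arm 530 29 -113.1 103.0
arm 540 29 -113.8 100.0
arm 550 29 -115.6 96.0
arm 560 25 -115.2 90.0
arm 570 27 -116.3 80.0
arm 580 30 -115.6 73.0
arm 590 3 -115.5 66.0
bottle [363.62259802   2.92225234  40.80165859] [419.74668012  58.96609686 165.85955691]
[392.83958394  32.32206221 159.64502357]
can [ 567.0154246  -314.15145949   40.21302732] [ 631.37488101 -253.24681063  194.09210555]
[ 594.82051171 -285.15941172  186.23725342]
sbox [[606.46295  -14.823685]
 [825.79474  -46.711296]
 [844.58075   82.50445 ]
 [625.24896  114.39206 ]]
```

```bash
cat > pl.py <<'E'
from h import *
def down(hd):  # tool x heading deg, pointing down
    a=np.radians(hd);x=np.array([np.cos(a),np.sin(a),0]);z=np.array([0,0,-1.]);return np.stack([x,np.cross(z,x),z],1)
def cur():
    s=telemetry.sense();return np.array(s['eef_pos']),R.from_rotvec(s['orientation']).as_matrix()
def rel(p,M,p0,M0):
    return (M0.T@(np.array(p)-p0)/120).round(3),(R.from_matrix(M0.T@M).as_rotvec()/(np.pi/4)).round(3)
def path(wps):
    p,M=cur();h=np.degrees(np.arctan2(M[1,0],M[0,0]));print('at',p.round(1),'heading',h.round(1),'tilt',np.degrees(np.arccos(-M[2,2])).round(2))
    for q,hd in wps:
        N=down(hd);print(q,hd,*rel(q,N,p,M));p,M=np.array(q,float),N
E
python3 - <<'E'
from pl import *
path([((260,-405,230),-92.5),((355,-310,230),-92.5),((448,-212,230),-92.5),((538.4,-114.1,160),-92.5),((538.4,-114.1,71),-92.5)])
E
```

```text
at [ 164.  -498.5  230.6] heading -71.8 tilt 0.08
(260, -405, 230) -92.5 [-0.49  -1.003  0.005] [0.    0.002 0.46 ]
(355, -310, 230) -92.5 [-0.825 -0.756  0.   ] [0. 0. 0.]
(448, -212, 230) -92.5 [-0.85  -0.739  0.   ] [0. 0. 0.]
(538.4, -114.1, 160) -92.5 [-0.848 -0.717  0.583] [0. 0. 0.]
(538.4, -114.1, 71) -92.5 [0.    0.    0.742] [0. 0. 0.]
```

Request:
send_rows:
  steps:
    - {"slide":[-0.245,-0.5,0],"turn":[0,0,0.23]}
    - {"slide":[-0.49,-1,0],"turn":[0,0,0.46]}
    - {"slide":[-0.49,-1,0],"turn":[0,0,0.46]}
  gripper: -0.2
  force: 40

```text
clock: 0.48
eef_pos: [261.3, -403.4, 231.1]
orientation: [-2.172, 2.269, 0.0]
force: [-0.5, -0.0, 0.0]
gripper_width: 34.8
```

Request:
send_rows:
  steps:
    - {"slide":[-0.28,-0.25,0]}
    - {"slide":[-0.56,-0.5,0]}
    - {"slide":[-0.825,-0.756,0]}

```text
schema error: expected keys slide, turn
```

Request:
send_rows:
  steps:
    - {"slide":[-0.28,-0.25,0]}
    - {"slide":[-0.56,-0.5,0]}
    - {"slide":[-0.85,-0.74,0]}

```text
schema error: expected keys slide, turn
```

Request:
send_rows:
  steps:
    - {"slide":[-0.28,-0.24,0.1]}
    - {"slide":[-0.56,-0.48,0.3]}
    - {"slide":[-0.85,-0.72,0.5]}
    - {"slide":[-0.85,-0.72,0.5]}
    - {"slide":[-0.85,-0.72,0.5]}
    - {"slide":[-0.85,-0.72,0.5]}

```text
schema error: expected keys slide, turn
```

Run:
```python
from pl import *
path([((538.4,-114.1,71),-92.5)])
s=telemetry.sense();print(s['clock'],s['force'],s['gripper_width'],s['q'])
grab('wrist','w1.png');grab('scene','s1.png')
```

```text
at [ 261.3 -403.4  231.1] heading -92.5 tilt 0.03
(538.4, -114.1, 71) -92.5 [-2.508 -2.202  1.336] [-0.     0.001  0.   ]
0.475 [-0.47903078 -0.04476715  0.00617623] 34.78678198121902 [-1.07307954e+00 -7.36286621e-02  1.52602574e+00  4.44509814e-04
  1.68960220e+00  5.41036992e-01]
```

View pics/w1.png

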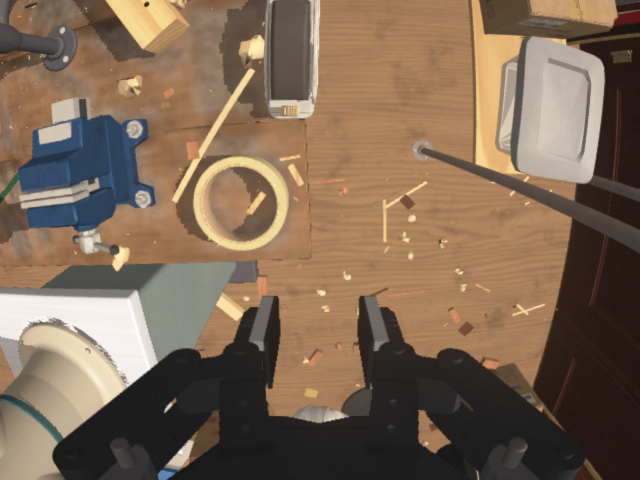

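View pics/s1.png

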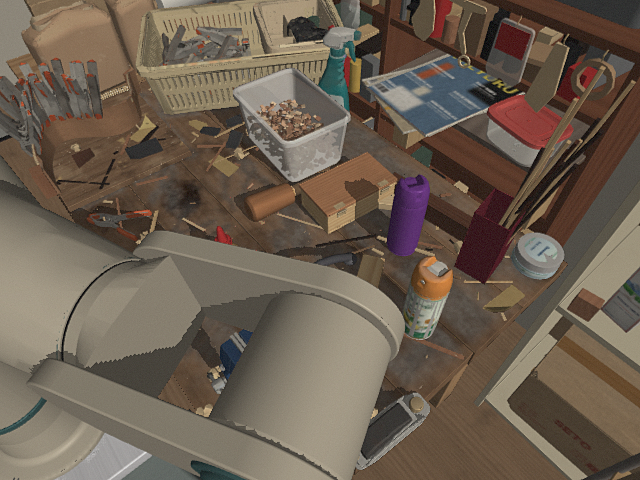

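The pictures confirm the arm is clear of everything: in the wrist view the collar is at (58,47) and the vice at (90,160). Only the first move ran, because every row must include "turn". I'll carry on from here.

Request:
send_rows:
  steps:
    - {"slide":[-0.28,-0.25,0],"turn":[0,0,0]}
    - {"slide":[-0.56,-0.5,0],"turn":[0,0,0]}
    - {"slide":[-0.825,-0.756,0],"turn":[0,0,0]}

```text
clock: 0.95
eef_pos: [354.8, -310.3, 231.1]
orientation: [2.171, -2.27, -0.0]
force: [0.5, -0.9, -0.1]
gripper_width: 34.3
```

Request:
send_rows:
  steps:
    - {"slide":[-0.28,-0.25,0],"turn":[0,0,0]}
    - {"slide":[-0.56,-0.5,0],"turn":[0,0,0]}
    - {"slide":[-0.85,-0.74,0],"turn":[0,0,0]}

```text
clock: 1.32
eef_pos: [448.3, -212.3, 231.0]
orientation: [2.172, -2.269, -0.0]
force: [-0.0, -0.6, 0.1]
gripper_width: 34.1
```

Request:
send_rows:
  steps:
    - {"slide":[-0.28,-0.24,0.1],"turn":[0,0,0]}
    - {"slide":[-0.56,-0.48,0.3],"turn":[0,0,0]}
    - {"slide":[-0.83,-0.71,0.5],"turn":[0,0,0]}
    - {"slide":[-0.83,-0.71,0.5],"turn":[0,0,0]}

```text
clock: 1.82
eef_pos: [537.1, -115.4, 168.0]
orientation: [2.174, -2.264, -0.007]
force: [-0.5, -0.3, 0.2]
gripper_width: 34.1
```

Run:
```python
from pl import *
path([((538.4,-114.1,71),-92.5)])
s=telemetry.sense();print(s['clock'],s['force'],s['gripper_width'],s['q'])
grab('wrist','w2.png')
```

```text
at [ 537.1 -115.4  168. ] heading -92.3 tilt 0.32
(538.4, -114.1, 71) -92.5 [-0.01  -0.015  0.808] [0.007 0.002 0.004]
1.825 [-0.497332   -0.28468572  0.22502823] 34.09501782476726 [-2.78834689e-01  1.52479047e-01  1.41955114e+00  3.33851195e-05
  1.57507145e+00  1.33246292e+00]
```

View pics/w2.png

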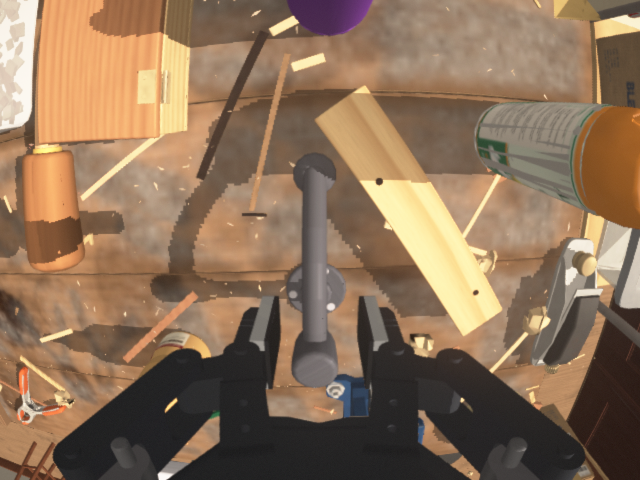

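The wrist view shows the arm (315,250) centred between the fingers. I'll lower, narrow the fingers to a loose cage and then swing.

Request:
send_rows:
  steps:
    - {"slide":[-0.01,-0.015,0.3],"turn":[0,0,0]}
    - {"slide":[-0.01,-0.015,0.6],"turn":[0,0,0]}
    - {"slide":[-0.01,-0.015,0.8],"turn":[0,0,0]}
    - {"slide":[-0.01,-0.015,0.8],"turn":[0,0,0]}
    - {"slide":[-0.01,-0.015,0.8],"turn":[0,0,0]}

```text
clock: 2.5
eef_pos: [539.7, -116.6, 77.2]
orientation: [-2.171, 2.269, -0.004]
force: [-0.1, -0.2, -0.3]
gripper_width: 34.1
```

Run:
```python
from pl import *
path([]);s=telemetry.sense();print(s['force'])
p,M=cur();C=np.array([463.6,-110.8,p[2]]);h0=-92.5
a0=np.degrees(np.arctan2(p[1]-C[1],p[0]-C[0]));r0=np.hypot(*(p-C)[:2]);print(a0,r0)
def pose(a):return C+75*np.array([np.cos(np.radians(a)),np.sin(np.radians(a)),0])
for st,e in ((-2.5,-27),(-27,-52)):
    p0=p if st==-2.5 else pose(st); M0=M if st==-2.5 else down(st-90)
    for a in np.linspace(st,e,6)[1:]:print(round(a,1),*rel(pose(a),down(a-90),p0,M0))
```

```text
at [ 539.7 -116.6   77.2] heading -92.5 tilt 0.16
[-0.05936372 -0.24944778 -0.32483028]
-4.3633107891592156 76.36354405082619
-7.4 [ 0.033  0.013 -0.   ] [-0.003 -0.001  0.108]
-12.3 [0.086 0.02  0.   ] [-0.003 -0.001  0.217]
-17.2 [0.138 0.031 0.   ] [-0.003 -0.001  0.326]
-22.1 [0.189 0.047 0.   ] [-0.003 -0.001  0.434]
-27.0 [0.239 0.067 0.   ] [-0.004 -0.     0.543]
-32.0 [0.054 0.002 0.   ] [0.    0.    0.111]
-37.0 [0.109 0.009 0.   ] [0.    0.    0.222]
-42.0 [0.162 0.021 0.   ] [0.    0.    0.333]
-47.0 [0.214 0.038 0.   ] [0.    0.    0.444]
-52.0 [0.264 0.059 0.   ] [0.    0.    0.556]
```

Request:
send_rows:
  steps:
    - {"slide":[0,0.01,0.05],"turn":[0,0,0]}
    - {"slide":[0,0.01,0.05],"turn":[0,0,0]}
    - {"slide":[0.033,0.013,0.05],"turn":[0,0,0.108]}
    - {"slide":[0.086,0.02,0.05],"turn":[0,0,0.217]}
    - {"slide":[0.138,0.031,0.05],"turn":[0,0,0.326]}
    - {"slide":[0.19,0.047,0.05],"turn":[0,0,0.434]}
    - {"slide":[0.24,0.067,0.05],"turn":[0,0,0.543]}
  gripper: -0.45

```text
clock: 3.38
eef_pos: [529.8, -143.6, 69.5]
orientation: [-1.64, 2.679, 0.001]
force: [0.0, 1.8, -0.1]
gripper_width: 23.3
```

Request:
send_rows:
  steps:
    - {"slide":[0.054,0.002,0],"turn":[0,0,0.111]}
    - {"slide":[0.109,0.009,0],"turn":[0,0,0.222]}
    - {"slide":[0.162,0.021,0],"turn":[0,0,0.333]}
    - {"slide":[0.214,0.038,0],"turn":[0,0,0.444]}
    - {"slide":[0.264,0.059,0],"turn":[0,0,0.556]}
    - {"slide":[0.264,0.059,0],"turn":[0,0,0.556]}
    - {"slide":[0.264,0.059,0],"turn":[0,0,0.556]}
    - {"slide":[0.264,0.059,0],"turn":[0,0,0.556]}

```text
clock: 4.38
eef_pos: [509.3, -168.9, 69.4]
orientation: [-1.026, 2.969, -0.001]
force: [0.7, -0.2, -0.6]
gripper_width: 23.3
```

Run:
```python
from pl import *
path([])
s=telemetry.sense();print(s['clock'],s['force'],s['gripper_width'],s['q'])
f=grab('scene','s2.png')
f=grab('wrist','w3.png')
```

```text
at [ 509.3 -168.9   69.4] heading -141.9 tilt 0.02
4.375 [ 0.65994434 -0.20740765 -0.60215022] 23.259926957575363 [-3.88901056e-01  1.99670632e-01  1.57070362e+00 -2.13792007e-04
  1.37089292e+00  2.08748918e+00]
```

View pics/w3.png

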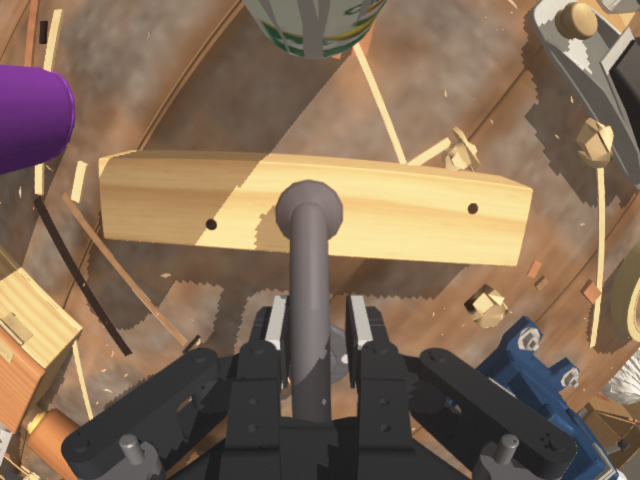

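View pics/s2.png

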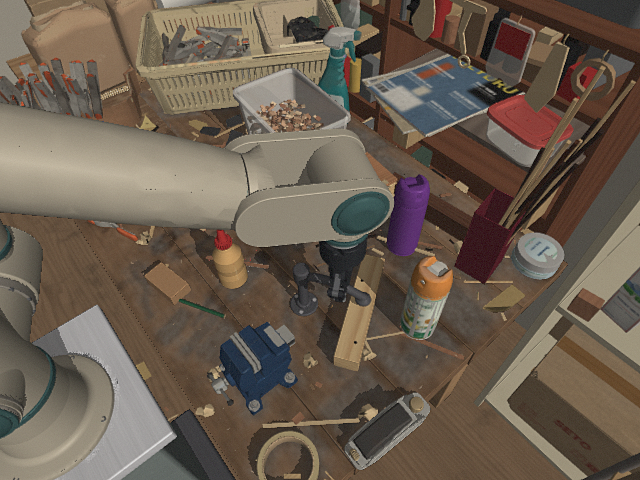

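In the wrist view the pad (310,210) is over the middle of the bar, which spans columns 100–530. I'll open, retreat, and refine the mallet axis.

Request:
send_rows:
  steps:
    - {"slide":[0,0,0],"turn":[0,0,0]}
    - {"slide":[0,0,0],"turn":[0,0,0]}
    - {"slide":[0,0,-0.3],"turn":[0,0,0]}
    - {"slide":[0,0,-0.7],"turn":[0,0,0]}
    - {"slide":[0,0,-1],"turn":[0,0,0]}
    - {"slide":[0,0,-1],"turn":[0,0,0]}
  gripper: -0.2

```text
clock: 5.22
eef_pos: [510.5, -169.4, 193.0]
orientation: [-1.023, 2.965, -0.007]
force: [-0.2, -0.4, -0.2]
gripper_width: 34.0
```

Run:
```python
from pl import *
f=dict(np.load('/tmp/top.npz'));P=pts(f);X,Y,Z=P[...,0],P[...,1],P[...,2]
# handle: pixels between boxes, z 25..42
m=(Z>22)&(Z<42)&(X>630)&(X<800)&(Y>90)&(Y<150)
for x in range(635,790,15):
    q=P[m&(abs(X-x)<7)]
    if len(q): print(x,len(q),q[:,1].min().round(1),q[:,1].max().round(1),np.median(q[:,1]).round(1),q[:,2].max().round())
q=P[m];k=cv2.fitLine(q[:,:2].astype(np.float32),cv2.DIST_HUBER,0,.01,.01).ravel();print(k,np.degrees(np.arctan2(k[1],k[0])))
# head cylinder fit: points z>30
m=(Z>35)&(Z<70)&(X>495)&(X<612)&(Y>100)&(Y<170);q=P[m]
from scipy.optimize import least_squares
def res(p):
    y0,s,z0,r0=p; t=q[:,0]-560
    yc=y0+s*t; zc=29-0*t; rad=28.5-t*0.045
    zc=z0-0.052*t*1.0+0*t
    return np.hypot((q[:,1]-yc)*np.cos(np.arctan(s)),q[:,2]-zc)-(r0-0.0455*t)
o=least_squares(res,[135,-.07,29,28.5],loss='soft_l1');print(o.x,np.degrees(np.arctan(o.x[1])),q[:,0].min(),q[:,0].max())
mm=(Z>50)&(Z<75)&(X>615)&(X<830)&(Y<125)&(Y>-20)
for x in range(620,830,20):
    w=P[mm&(abs(X-x)<8)]
    if len(w): print('sb',x,w[:,1].min().round(),w[:,1].max().round())
path([])
```

```text
635 50 116.0 141.4 126.0 40.0
650 58 113.7 139.3 125.6 42.0
665 59 112.7 138.1 122.4 38.0
680 58 110.8 137.2 121.8 37.0
695 56 108.9 135.1 121.0 37.0
710 55 108.8 134.8 120.7 36.0
725 52 108.0 132.5 118.1 35.0
740 50 106.4 129.7 117.2 35.0
755 50 105.0 129.8 115.8 34.0
770 12 105.9 125.4 113.6 31.0
785 1 150.0 150.0 150.0 34.0
[ 9.95799303e-01 -9.15629342e-02  6.97118652e+02  1.20753395e+02] -5.2535276
[ 1.36687258e+02 -1.04572302e-01  2.89904156e+01  2.82434160e+01] -5.969853805577554 505.1582916644446 611.9042135917375
sb 620 -7.0 106.0
sb 640 -13.0 104.0
sb 660 -15.0 103.0
sb 680 -14.0 102.0
sb 700 -16.0 102.0
sb 720 -18.0 100.0
sb 740 -19.0 98.0
sb 760 -19.0 92.0
sb 780 -20.0 91.0
sb 800 -20.0 88.0
sb 820 -19.0 85.0
at [ 510.5 -169.4  193. ] heading -141.9 tilt 0.4
```

Run:
```python
from pl import *
path([((525,-70,190),-118.5),((540,35,170),-95.5),((555.5,137.2,90),-95.5),((555.5,137.2,10),-95.5)])
```

```text
at [ 510.5 -169.4  193. ] heading -141.9 tilt 0.4
(525, -70, 190) -118.5 [-0.606  0.578  0.024] [-0.008  0.003 -0.521]
(540, 35, 170) -95.5 [-0.829  0.308  0.167] [ 0.     0.    -0.511]
(555.5, 137.2, 90) -95.5 [-0.86  -0.047  0.667] [0. 0. 0.]
(555.5, 137.2, 10) -95.5 [0.    0.    0.667] [0. 0. 0.]
```

Request:
send_rows:
  steps:
    - {"slide":[-0.2,0.19,0],"turn":[0,0,-0.17]}
    - {"slide":[-0.4,0.38,0],"turn":[0,0,-0.35]}
    - {"slide":[-0.606,0.578,0.02],"turn":[0,0,-0.521]}
  gripper: 1

```text
clock: 5.6
eef_pos: [523.3, -68.5, 185.5]
orientation: [1.611, -2.695, -0.002]
force: [-0.2, -0.4, 0.6]
gripper_width: 84.6
```

Request:
send_rows:
  steps:
    - {"slide":[-0.28,0.1,0],"turn":[0,0,-0.17]}
    - {"slide":[-0.55,0.2,0.08],"turn":[0,0,-0.35]}
    - {"slide":[-0.829,0.308,0.167],"turn":[0,0,-0.511]}

```text
clock: 5.98
eef_pos: [538.2, 36.7, 165.2]
orientation: [2.116, -2.32, -0.002]
force: [0.7, -1.0, -0.2]
gripper_width: 85.4
```

Request:
send_rows:
  steps:
    - {"slide":[-0.4,-0.02,0.1],"turn":[0,0,0]}
    - {"slide":[-0.7,-0.04,0.3],"turn":[0,0,0]}
    - {"slide":[-0.86,-0.047,0.5],"turn":[0,0,0]}
    - {"slide":[-0.86,-0.047,0.667],"turn":[0,0,0]}
    - {"slide":[-0.86,-0.047,0.667],"turn":[0,0,0]}
    - {"slide":[-0.86,-0.047,0.667],"turn":[0,0,0]}

```text
clock: 6.72
eef_pos: [554.3, 137.5, 87.2]
orientation: [-2.112, 2.326, -0.0]
force: [-1.2, 0.6, 1.1]
gripper_width: 85.4
```

Run:
```python
from pl import *
path([((555.5,137.2,10),-95.5)])
s=telemetry.sense();print(s['clock'],s['force'],s['gripper_width'],s['q'])
f=grab('wrist','w4.png')
```

```text
at [554.3 137.5  87.2] heading -95.5 tilt 0.02
(555.5, 137.2, 10) -95.5 [ 0.002 -0.01   0.643] [-0.    -0.    -0.001]
6.725 [-1.20119227  0.58912542  1.10140905] 85.36490196193036 [ 1.78640909e-01  2.72455848e-01  1.44739793e+00 -1.34673863e-04
  1.42142055e+00  1.84590278e+00]
```

View pics/w4.png

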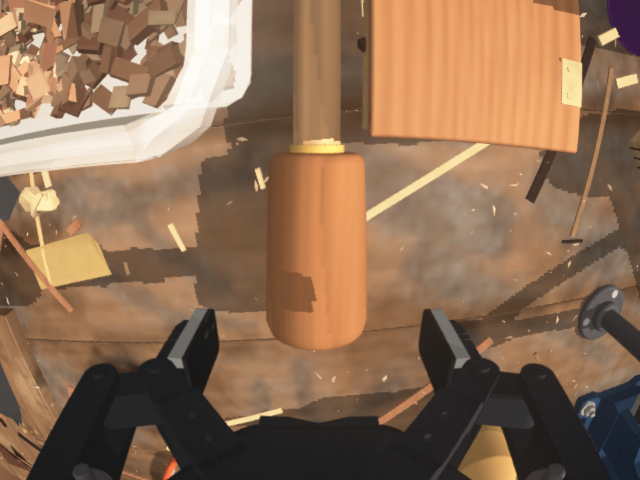

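The head is centred at column 317 between the fingers and square to them. I'll go down and grip it.

Request:
send_rows:
  steps:
    - {"slide":[0,-0.01,0.25],"turn":[0,0,0]}
    - {"slide":[0,-0.01,0.5],"turn":[0,0,0]}
    - {"slide":[0,-0.01,0.64],"turn":[0,0,0]}
    - {"slide":[0,-0.01,0.64],"turn":[0,0,0]}
    - {"slide":[0,-0.01,0.64],"turn":[0,0,0]}

```text
clock: 7.4
eef_pos: [556.3, 137.8, 11.6]
orientation: [-2.111, 2.324, -0.002]
force: [0.8, -0.2, -0.1]
gripper_width: 85.5
```

Request:
send_rows:
  steps:
    - {"slide":[0,0,0],"turn":[0,0,0]}
    - {"slide":[0,0,0],"turn":[0,0,0]}
    - {"slide":[0,0,0],"turn":[0,0,0]}
    - {"slide":[0,0,0],"turn":[0,0,0]}
  gripper: -1
  force: 70

```text
clock: 7.9
eef_pos: [556.2, 138.0, 11.7]
orientation: [-2.111, 2.324, -0.002]
force: [-1.9, 0.4, 6.7]
gripper_width: 56.4
```

Run:
```python
from pl import *
d=np.array([-np.cos(np.radians(5.5)),np.sin(np.radians(5.5)),0])
p,_=cur()
a=p+[0,0,6]+d*0
b=p+[0,0,6]+d*88; c=p+[0,0,6]+d*172
path([(a,-95.5),(b,-95.5),(c,-95.5)])
s=telemetry.sense();print(s['clock'],s['force'],s['gripper_width'])
```

```text
at [556.2 138.   11.7] heading -95.5 tilt 0.14
[556.22669886 137.98791742  17.73029213] -95.5 [-0.   -0.   -0.05] [-0.003  0.001  0.   ]
[468.6318334  146.42234364  17.73029213] -95.5 [-0.     0.733  0.   ] [0. 0. 0.]
[385.01855274 154.47338685  17.73029213] -95.5 [0.  0.7 0. ] [0. 0. 0.]
7.9 [-1.87658851  0.43172726  6.69061778] 56.3535191676921
```

Request:
send_rows:
  steps:
    - {"slide":[0,0,-0.05],"turn":[0,0,0]}
    - {"slide":[0,0.1,-0.05],"turn":[0,0,0]}
    - {"slide":[0,0.3,-0.05],"turn":[0,0,0]}
    - {"slide":[0,0.5,-0.05],"turn":[0,0,0]}
    - {"slide":[0,0.75,-0.05],"turn":[0,0,0]}
    - {"slide":[0,1,-0.05],"turn":[0,0,0]}
    - {"slide":[0,1,-0.05],"turn":[0,0,0]}

```text
clock: 8.78
eef_pos: [433.2, 149.2, 15.0]
orientation: [2.112, -2.323, -0.002]
force: [0.8, 1.0, -3.0]
gripper_width: 56.5
```

Run:
```python
from pl import *
path([])
s=telemetry.sense();print(s['clock'],s['force'],s['gripper_width'])
f=grab('scene','s3.png')
```

```text
at [433.2 149.2  15. ] heading -95.4 tilt 0.16
8.775 [ 0.84800544  0.96826176 -3.03521594] 56.511992528329145
```

View pics/s3.png

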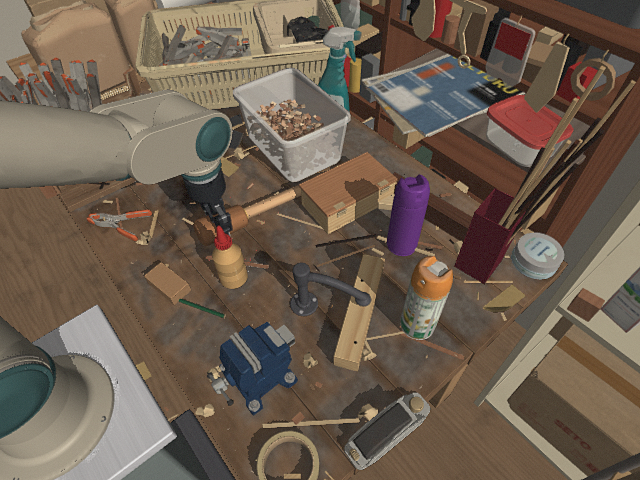

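The scene view shows the mallet being drawn out cleanly, with its head held at (225,225) and its handle nearly clear at (285,195).

Request:
send_rows:
  steps:
    - {"slide":[0,0.2,0],"turn":[0,0,0]}
    - {"slide":[0,0.42,0],"turn":[0,0,0]}
    - {"slide":[0,0.42,0],"turn":[0,0,0]}
    - {"slide":[0,0.42,0.03],"turn":[0,0,0]}
    - {"slide":[0,0.42,0.035],"turn":[0,0,0]}
    - {"slide":[0,0.42,0.035],"turn":[0,0,0]}

```text
clock: 9.57
eef_pos: [386.5, 154.0, 12.0]
orientation: [-2.111, 2.325, -0.001]
force: [1.5, -0.9, -1.8]
gripper_width: 56.4
```

Request:
send_rows:
  steps:
    - {"slide":[0,0,0],"turn":[0,0,0]}
    - {"slide":[0,0,0],"turn":[0,0,0]}
    - {"slide":[0,0,0],"turn":[0,0,0]}
    - {"slide":[0,0,-0.3],"turn":[0,0,0]}
    - {"slide":[0,0,-0.7],"turn":[0,0,0]}
    - {"slide":[0,-0.4,-1],"turn":[0,0,0]}
    - {"slide":[0,-0.77,-1],"turn":[0,0,0]}
    - {"slide":[0,-0.77,-1],"turn":[0,0,0]}
    - {"slide":[0,-0.77,-1],"turn":[0,0,0]}
  gripper: 1

```text
clock: 10.7
eef_pos: [477.1, 145.1, 131.3]
orientation: [2.111, -2.325, -0.001]
force: [0.0, -0.1, -0.7]
gripper_width: 85.6
```

Run:
```python
from pl import *
path([])
s=telemetry.sense();print(s['clock'],s['force'],s['gripper_width'])
f=grab('wrist','w5.png');f=grab('top','t5.png')
```

```text
at [477.1 145.1 131.3] heading -95.5 tilt 0.08
10.7 [ 0.03911265 -0.06459442 -0.68103645] 85.64284959017968
```

View pics/w5.png

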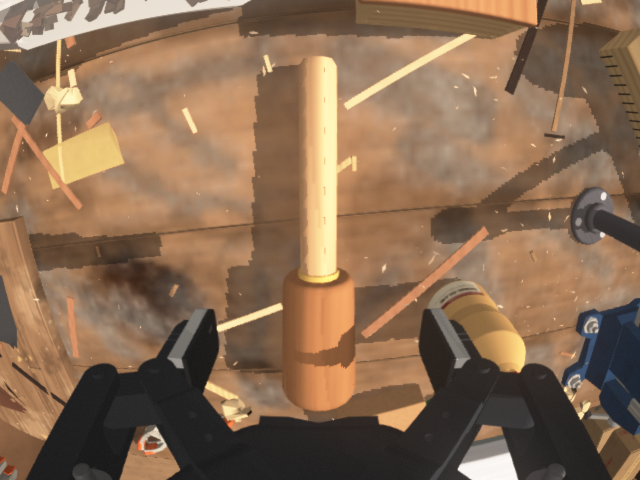

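View pics/t5.png

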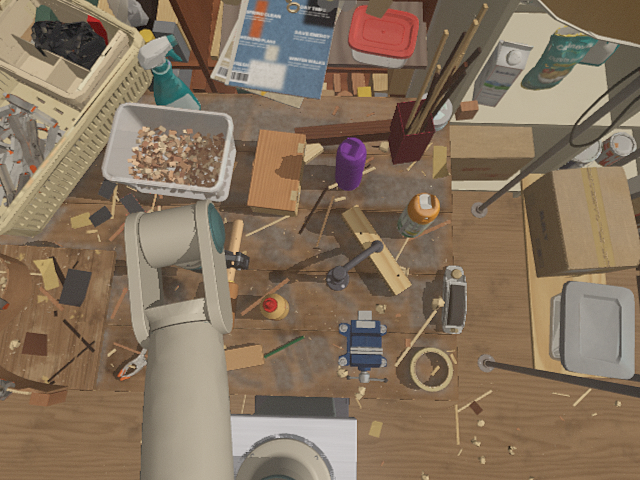

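The mallet lies straight and clear in the wrist view, with its handle at (318,170) and head at (318,340). Next I'll take the handle about 80 mm from the head's centre.

Request:
send_rows:
  steps:
    - {"slide":[0,0.03,0.3],"turn":[0,0,0]}
    - {"slide":[0,0.03,0.7],"turn":[0,0,0]}
    - {"slide":[0,0.03,1],"turn":[0,0,0]}
    - {"slide":[0,0.03,1],"turn":[0,0,0]}
    - {"slide":[0,0.03,1],"turn":[0,0,0]}
  gripper: 0

```text
clock: 11.42
eef_pos: [474.9, 145.9, 13.7]
orientation: [-2.111, 2.324, -0.002]
force: [0.3, -0.1, 0.4]
gripper_width: 42.7
```

Request:
send_rows:
  steps:
    - {"slide":[0,0,0.03],"turn":[0,0,0]}
    - {"slide":[0,0,0.03],"turn":[0,0,0]}
    - {"slide":[0,0,0.03],"turn":[0,0,0]}
    - {"slide":[0,0,0.03],"turn":[0,0,0]}
    - {"slide":[0,0,0.03],"turn":[0,0,0]}
    - {"slide":[0,0,0.03],"turn":[0,0,0]}
  gripper: -1
  force: 120

```text
clock: 12.18
eef_pos: [475.6, 145.8, 10.4]
orientation: [-2.11, 2.323, -0.003]
force: [-1.4, -0.3, 6.5]
gripper_width: 22.5
```

Run:
```python
from pl import *
path([])
s=telemetry.sense();print(s['clock'],s['force'],s['gripper_width'])
```

```text
at [475.6 145.8  10.4] heading -95.5 tilt 0.22
12.175 [-1.36778165 -0.27998778  6.4795898 ] 22.474053486647275
```

The width of 22.5 mm suggests the pads sit too high on the handle's facets. I'll regrip 6 mm lower.

Request:
send_rows:
  steps:
    - {"slide":[0,0,0],"turn":[0,0,0]}
    - {"slide":[0,0,0],"turn":[0,0,0]}
    - {"slide":[0,0,0.05],"turn":[0,0,0]}
    - {"slide":[0,0,0.05],"turn":[0,0,0]}
  gripper: -0.2

```text
clock: 12.68
eef_pos: [473.5, 145.3, 1.3]
orientation: [2.111, -2.324, -0.001]
force: [-0.4, -0.9, -0.4]
gripper_width: 34.2
```

Request:
send_rows:
  steps:
    - {"slide":[0,0,0],"turn":[0,0,0]}
    - {"slide":[0,0,0],"turn":[0,0,0]}
    - {"slide":[0,0,0],"turn":[0,0,0]}
    - {"slide":[0,0,0],"turn":[0,0,0]}
    - {"slide":[0,0,0],"turn":[0,0,0]}
  gripper: -1
  force: 120

```text
clock: 13.3
eef_pos: [473.9, 145.5, 2.1]
orientation: [2.112, -2.325, -0.0]
force: [-2.8, 1.1, 0.3]
gripper_width: 23.0
```

Run:
```python
from pl import *
path([])
s=telemetry.sense();print(s['clock'],s['force'],s['gripper_width'])
f=grab('wrist','w6.png')
```

```text
at [473.9 145.5   2.1] heading -95.5 tilt 0.03
13.3 [-2.83958051  1.09554651  0.3064747 ] 23.04483745916833
```

View pics/w6.png

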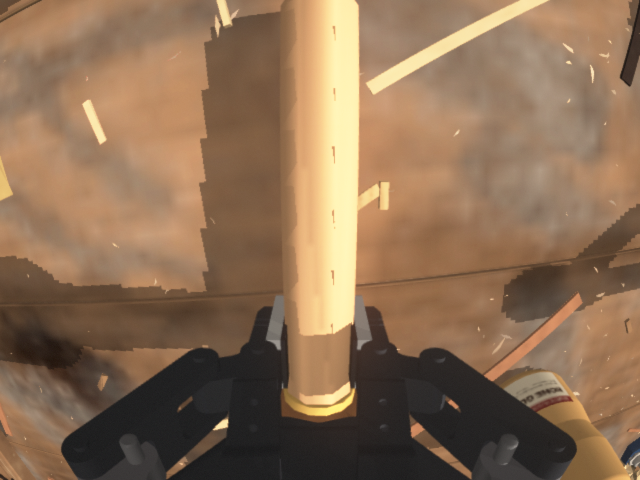

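Request:
send_rows:
  steps:
    - {"slide":[0,0,-0.1],"turn":[0,0,0]}
    - {"slide":[0,0,-0.3],"turn":[0,0,0]}
    - {"slide":[0,0,-0.6],"turn":[0,0,0]}
    - {"slide":[0,0,-0.9],"turn":[0,0,0]}
    - {"slide":[0,0,-1],"turn":[0,0,0]}
    - {"slide":[0,0,-1],"turn":[0,0,0]}
    - {"slide":[0,0,-1],"turn":[0,0,0]}

```text
clock: 14.22
eef_pos: [473.3, 145.3, 120.4]
orientation: [2.11, -2.324, -0.002]
force: [0.7, -0.4, -4.1]
gripper_width: 23.4
```

Run:
```python
from pl import *
path([((475,145,215),-72),((505,40,215),-50),((527.2,-57.4,200),-50)])
s=telemetry.sense();print(s['clock'],s['force'],s['wrist_torque'],s['gripper_width'])
f=grab('scene','s6.png')
P=pts(f);X,Y,Z=P[...,0],P[...,1],P[...,2]
hsv=cv2.cvtColor(f['color'],cv2.COLOR_RGB2HSV)
for x in range(320,620,15):
    q=P[(abs(X-x)<5)&(abs(Y-(145-.096*(x-475)))<40)&(Z>90)&(Z<175)]
    if len(q): print(x,len(q),q[:,1].min().round(),q[:,1].max().round(),'z',q[:,2].min().round(),q[:,2].max().round())
```

```text
at [473.3 145.3 120.4] heading -95.5 tilt 0.17
(475, 145, 215) -72 [ 0.002 -0.012 -0.788] [ 0.004 -0.001 -0.522]
(505, 40, 215) -50 [0.909 0.033 0.   ] [ 0.     0.    -0.489]
(527.2, -57.4, 200) -50 [0.741 0.38  0.125] [0. 0. 0.]
14.225 [ 0.67497204 -0.42801084 -4.10967127] [-0.01694184 -0.22841851  0.02852395] 23.391641002293884
335 61 131.0 170.0 z 128.0 170.0
350 128 125.0 177.0 z 126.0 175.0
365 130 124.0 177.0 z 125.0 175.0
380 149 124.0 173.0 z 128.0 175.0
395 153 122.0 173.0 z 129.0 175.0
410 141 123.0 168.0 z 131.0 175.0
425 145 121.0 167.0 z 122.0 173.0
440 127 121.0 161.0 z 127.0 171.0
455 68 107.0 154.0 z 134.0 174.0
470 66 118.0 184.0 z 121.0 174.0
485 9 124.0 132.0 z 123.0 142.0
500 21 128.0 135.0 z 134.0 150.0
515 58 125.0 147.0 z 131.0 156.0
530 55 126.0 148.0 z 132.0 153.0
545 56 124.0 143.0 z 132.0 153.0
560 55 122.0 141.0 z 132.0 153.0
575 52 122.0 140.0 z 132.0 152.0
590 56 120.0 141.0 z 129.0 152.0
605 3 130.0 136.0 z 144.0 146.0
```

View pics/s6.png

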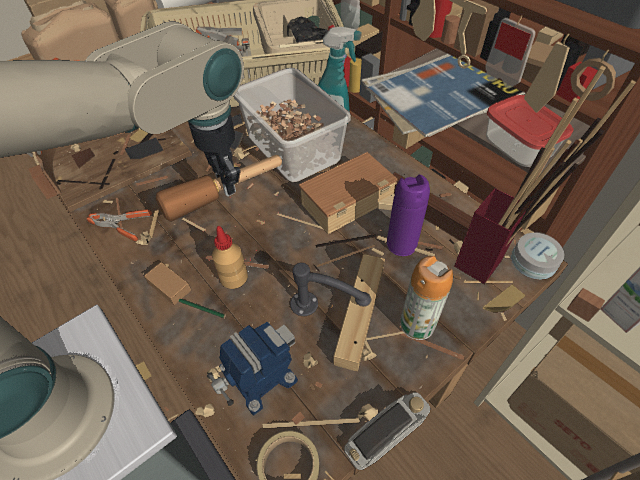

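The mallet is held level, with its handle top at about 152 mm along its length and its head at (190,197) in the scene view. Now I'll carry it over the holdfast, keeping higher than the bottle.

Request:
send_rows:
  steps:
    - {"slide":[0,0,-0.3],"turn":[0,0,-0.1]}
    - {"slide":[0,0,-0.6],"turn":[0,0,-0.25]}
    - {"slide":[0,-0.01,-0.79],"turn":[0,0,-0.4]}
    - {"slide":[0,-0.01,-0.79],"turn":[0,0,-0.522]}
    - {"slide":[0,-0.01,-0.79],"turn":[0,0,-0.522]}

```text
clock: 14.9
eef_pos: [475.0, 145.3, 215.8]
orientation: [2.539, -1.847, -0.002]
force: [-0.5, 0.1, -3.5]
gripper_width: 22.7
```

Request:
send_rows:
  steps:
    - {"slide":[0.2,0.01,0],"turn":[0,0,-0.1]}
    - {"slide":[0.45,0.02,0],"turn":[0,0,-0.25]}
    - {"slide":[0.7,0.03,0],"turn":[0,0,-0.4]}
    - {"slide":[0.91,0.033,0],"turn":[0,0,-0.489]}

```text
clock: 15.4
eef_pos: [505.0, 39.3, 215.6]
orientation: [2.846, -1.327, -0.004]
force: [0.2, 0.6, -3.6]
gripper_width: 22.9
```

Request:
send_rows:
  steps:
    - {"slide":[0.2,0.1,0],"turn":[0,0,0]}
    - {"slide":[0.4,0.2,0.05],"turn":[0,0,0]}
    - {"slide":[0.6,0.3,0.1],"turn":[0,0,0]}
    - {"slide":[0.74,0.38,0.12],"turn":[0,0,0]}
    - {"slide":[0.74,0.38,0.12],"turn":[0,0,0]}
    - {"slide":[0.74,0.38,0.12],"turn":[0,0,0]}

```text
clock: 16.15
eef_pos: [527.3, -56.5, 202.5]
orientation: [-2.847, 1.328, 0.001]
force: [-0.7, -0.4, -3.6]
gripper_width: 22.9
```

Run:
```python
from pl import *
path([((527.2,-57.4,165),-50)])
s=telemetry.sense();print(s['clock'],s['force'],s['wrist_torque'],s['gripper_width'])
f=grab('scene','s7.png');f=grab('top','t7.png')
```

```text
at [527.3 -56.5 202.5] heading -50.0 tilt 0.03
(527.2, -57.4, 165) -50 [0.005 0.006 0.313] [-0.     0.001 -0.001]
16.15 [-0.74926833 -0.40150866 -3.60288099] [ 0.11913081 -0.13721517 -0.01803498] 22.92440432557436
```

View pics/s7.png

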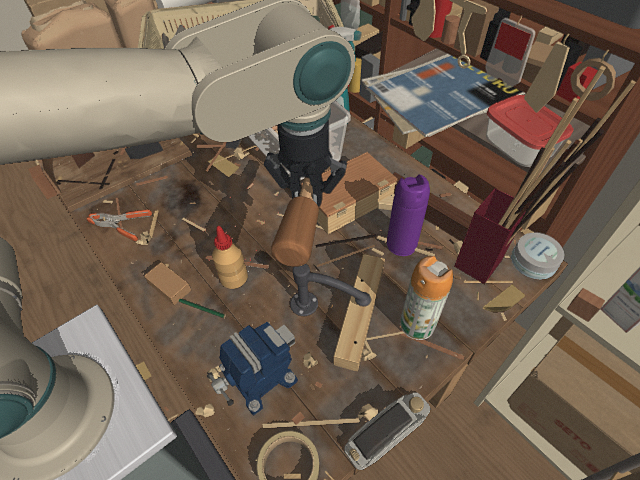

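View pics/t7.png

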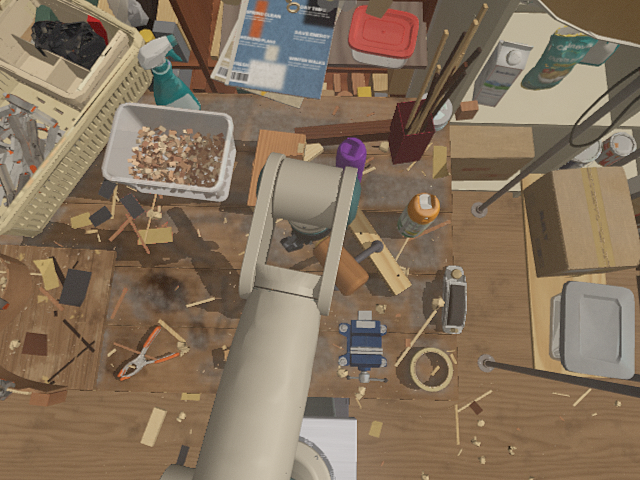

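The mallet head (300,232 in the scene view) is over the holdfast's head, with the handle pointing away from the arm and the bar. I'll give the first blow.

Request:
send_rows:
  steps:
    - {"slide":[0.005,0.006,0.15],"turn":[0,0,0]}
    - {"slide":[0.005,0.006,0.35],"turn":[0,0,0]}
    - {"slide":[0.005,0.006,0.57],"turn":[0,0,0]}
    - {"slide":[0.005,0.006,0.78],"turn":[0,0,0]}
    - {"slide":[0.005,0.006,0.6],"turn":[0,0,0]}
    - {"slide":[0.005,0.006,0.3],"turn":[0,0,0]}
    - {"slide":[0.005,0.006,0.3],"turn":[0,0,0]}

```text
clock: 17.12
eef_pos: [528.4, -57.9, 168.5]
orientation: [-2.846, 1.327, -0.008]
force: [0.6, 1.0, -3.8]
gripper_width: 23.4
```

```bash
cat > chk.py <<'E'
from pl import *
import sys
path([])
s=telemetry.sense();print(s['clock'],s['force'],s['wrist_torque'],s['gripper_width'])
f=grab('scene',sys.argv[1])
P=pts(f);X,Y,Z=P[...,0],P[...,1],P[...,2]
d=np.array([np.cos(np.radians(40)),np.sin(np.radians(40))]);p,_=cur()
a=(X-p[0])*d[0]+(Y-p[1])*d[1];b=-(X-p[0])*d[1]+(Y-p[1])*d[0]
for t in (-130,-120,-105,-90,-75,-60,-45,40,60,80,100,115):
    q=P[(abs(a-t)<6)&(abs(b)<40)&(Z>100)&(Z<p[2]+75)]
    if len(q): print('mallet',t,len(q),'z-TCP',(q[:,2].min()-p[2]).round(),(q[:,2].max()-p[2]).round())
# shank top: dark points near axis
hsv=cv2.cvtColor(f['color'],cv2.COLOR_RGB2HSV)
m=(np.hypot(X-463.6,Y+110.8)<22)&(Z>60)&(Z<140)&(hsv[...,1]<90);q=P[m]
print('top',len(q),np.percentile(q[:,2],[50,90,98,100]).round(1))
m=(np.hypot(X-534,Y+200)<70)&(Z>44)&(Z<100)&(hsv[...,1]<90);q=P[m]
print('pad/arm',len(q),q[:,2].min(),[ (x,q[abs(np.hypot(q[:,0]-463.6,q[:,1]+110.8)-x)<4][:,2].max().round(1)) for x in (75,85,95,105,115) if (abs(np.hypot(q[:,0]-463.6,q[:,1]+110.8)-x)<4).any()])
E
python3 chk.py s8.png
```

```text
at [528.4 -57.9 168.5] heading -50.0 tilt 0.29
17.125 [ 0.59646024  1.04209895 -3.83981882] [ 0.12392999 -0.1749143  -0.03231144] 23.401588954852212
mallet -130 725 z-TCP 7.0 61.0
mallet -120 246 z-TCP 23.0 61.0
mallet -105 206 z-TCP 22.0 60.0
mallet -90 245 z-TCP -66.0 59.0
mallet -75 189 z-TCP -65.0 57.0
mallet -60 163 z-TCP 23.0 55.0
mallet -45 158 z-TCP 30.0 54.0
top 217 [ 90.6 102.2 103.8 105. ]
pad/arm 473 44.04167711617476 [(75, np.float64(83.0)), (85, np.float64(79.4)), (95, np.float64(74.6)), (105, np.float64(69.2)), (115, np.float64(62.3))]
```

View pics/s8.png

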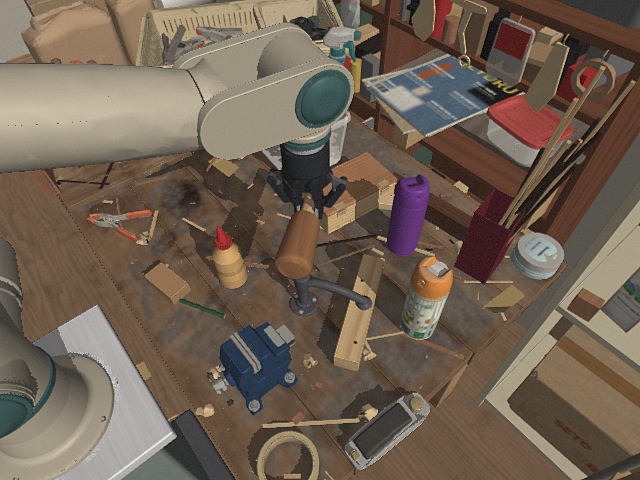

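The first blow drove the holdfast, and the mallet is still level in the grip. I'll strike a second, deeper blow.

Request:
send_rows:
  steps:
    - {"slide":[-0.005,0,0.1],"turn":[0,0,0]}
    - {"slide":[-0.005,0,0.25],"turn":[0,0,0]}
    - {"slide":[-0.005,0,0.42],"turn":[0,0,0]}
    - {"slide":[-0.005,0,0.58],"turn":[0,0,0]}
    - {"slide":[-0.005,0,0.58],"turn":[0,0,0]}
    - {"slide":[-0.005,0,0.4],"turn":[0,0,0]}
    - {"slide":[-0.005,0,0],"turn":[0,0,0]}
    - {"slide":[-0.005,0,-0.25],"turn":[0,0,0]}
    - {"slide":[-0.005,0,-0.25],"turn":[0,0,0]}

```text
clock: 18.3
eef_pos: [527.7, -57.7, 197.5]
orientation: [-2.847, 1.328, -0.005]
force: [-0.5, -1.3, -4.3]
gripper_width: 22.8
```

```bash
python3 chk.py s9.png
python3 - <<'E'
from pl import *
path([((505,40,215),-50),((475,145,215),-72),((475,145.3,122),-95.5),((475,145.3,3.5),-95.5)])
E
```

```text
at [527.7 -57.7 197.5] heading -50.0 tilt 0.2
18.3 [-0.47376729 -1.27518795 -4.32544744] [ 0.15722894 -0.15636736  0.02766365] 22.841521774111307
mallet -130 792 z-TCP 6.0 60.0
mallet -120 257 z-TCP 24.0 61.0
mallet -105 213 z-TCP 24.0 59.0
mallet -90 199 z-TCP 25.0 59.0
mallet -75 193 z-TCP 23.0 58.0
mallet -60 177 z-TCP 22.0 55.0
mallet -45 168 z-TCP 22.0 54.0
mallet 40 3 z-TCP 28.0 29.0
top 325 [91.  94.1 95.5 96.7]
pad/arm 473 44.04473134827222 [(75, np.float64(78.3)), (85, np.float64(75.8)), (95, np.float64(71.7)), (105, np.float64(66.9)), (115, np.float64(61.1))]
at [526.7 -57.6 195.3] heading -50.0 tilt 0.03
(505, 40, 215) -50 [-0.739 -0.384 -0.164] [ 0.001  0.    -0.   ]
(475, 145, 215) -72 [-0.831 -0.371  0.   ] [0.    0.    0.489]
(475, 145.3, 122) -95.5 [-0.002 -0.001  0.775] [0.    0.    0.522]
(475, 145.3, 3.5) -95.5 [0.    0.    0.988] [0. 0. 0.]
```

View pics/s9.png

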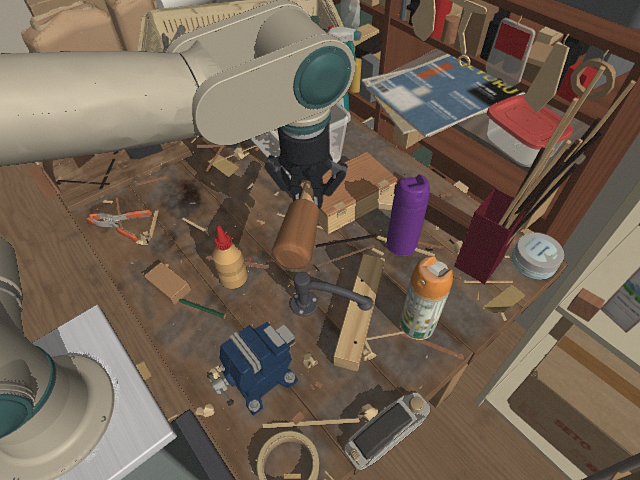

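The holdfast's head (298,285) is now about 96 mm above the bench, so it is driven about 29 mm and the grip is firm. I'll carry the mallet back to the free area and lay it down.

Request:
send_rows:
  steps:
    - {"slide":[0,0,-0.16],"turn":[0,0,0]}
    - {"slide":[-0.25,-0.13,-0.18],"turn":[0,0,0]}
    - {"slide":[-0.5,-0.26,-0.18],"turn":[0,0,0]}
    - {"slide":[-0.74,-0.384,-0.18],"turn":[0,0,0]}

```text
clock: 18.85
eef_pos: [503.9, 41.0, 214.7]
orientation: [2.845, -1.327, -0.007]
force: [0.2, 0.3, -2.8]
gripper_width: 22.7
```

Request:
send_rows:
  steps:
    - {"slide":[-0.2,-0.09,0],"turn":[0,0,0.1]}
    - {"slide":[-0.45,-0.2,0],"turn":[0,0,0.25]}
    - {"slide":[-0.7,-0.31,0],"turn":[0,0,0.4]}
    - {"slide":[-0.83,-0.37,0],"turn":[0,0,0.489]}
    - {"slide":[-0.83,-0.37,0],"turn":[0,0,0.489]}

```text
clock: 19.48
eef_pos: [474.0, 145.6, 215.1]
orientation: [2.54, -1.842, -0.004]
force: [0.2, -0.3, -4.0]
gripper_width: 23.3
```

Request:
send_rows:
  steps:
    - {"slide":[0,0,0.2],"turn":[0,0,0.15]}
    - {"slide":[0,0,0.4],"turn":[0,0,0.3]}
    - {"slide":[0,0,0.6],"turn":[0,0,0.45]}
    - {"slide":[0,0,0.75],"turn":[0,0,0.522]}
    - {"slide":[0,0,0.75],"turn":[0,0,0.522]}
    - {"slide":[0,0,0.75],"turn":[0,0,0.522]}

```text
clock: 20.23
eef_pos: [475.3, 144.5, 128.3]
orientation: [2.113, -2.324, 0.0]
force: [0.4, -0.7, -3.7]
gripper_width: 22.6
```

Run:
```python
from pl import *
path([((475,145.3,4),-95.5)])
s=telemetry.sense();print(s['clock'],s['force'],s['gripper_width'])
```

```text
at [475.3 144.5 128.3] heading -95.4 tilt 0.02
(475, 145.3, 4) -95.5 [-0.007  0.003  1.036] [-0.    -0.     0.001]
20.225 [ 0.4159316  -0.69453544 -3.66493272] 22.581014338821706
```

Request:
send_rows:
  steps:
    - {"slide":[0,0,0.25],"turn":[0,0,0]}
    - {"slide":[0,0,0.5],"turn":[0,0,0]}
    - {"slide":[0,0,0.7],"turn":[0,0,0]}
    - {"slide":[0,0,0.85],"turn":[0,0,0]}
    - {"slide":[0,0,0.95],"turn":[0,0,0]}
    - {"slide":[0,0,1],"turn":[0,0,0]}
    - {"slide":[0,0,1],"turn":[0,0,0]}
    - {"slide":[0,0,1],"turn":[0,0,0]}

```text
clock: 21.22
eef_pos: [475.7, 145.1, 9.0]
orientation: [-2.111, 2.325, -0.001]
force: [-0.3, -0.4, -3.5]
gripper_width: 22.8
```

Run:
```python
from pl import *
path([((475,145.3,3),-95.5)])
s=telemetry.sense();print(s['clock'],s['force'],s['gripper_width'])
```

```text
at [475.7 145.1   9. ] heading -95.5 tilt 0.08
(475, 145.3, 3) -95.5 [-0.001  0.006  0.05 ] [-0.002  0.    -0.   ]
21.225 [-0.30595381 -0.39104098 -3.47208353] 22.800475711033453
```

Request:
send_rows:
  steps:
    - {"slide":[0,0,0.03],"turn":[0,0,0]}
    - {"slide":[0,0,0.05],"turn":[0,0,0]}
    - {"slide":[0,0,0.05],"turn":[0,0,0]}
    - {"slide":[0,0,0.05],"turn":[0,0,0]}

```text
clock: 21.72
eef_pos: [475.2, 145.0, 2.3]
orientation: [-2.112, 2.325, -0.0]
force: [0.5, -0.7, -1.4]
gripper_width: 22.9
```

Request:
send_rows:
  steps:
    - {"slide":[0,0,0],"turn":[0,0,0]}
    - {"slide":[0,0,0],"turn":[0,0,0]}
    - {"slide":[0,0,0],"turn":[0,0,0]}
    - {"slide":[0,0,-0.1],"turn":[0,0,0]}
    - {"slide":[0,0,-0.4],"turn":[0,0,0]}
    - {"slide":[0,0,-0.8],"turn":[0,0,0]}
    - {"slide":[0,0,-1],"turn":[0,0,0]}
    - {"slide":[0,0,-1],"turn":[0,0,0]}
    - {"slide":[0,0,-1],"turn":[0,0,0]}
  gripper: 0

```text
clock: 22.85
eef_pos: [474.5, 144.9, 121.3]
orientation: [2.111, -2.325, -0.001]
force: [0.0, -0.2, -0.8]
gripper_width: 42.5
```

```bash
python3 chk.py s10.png
python3 - <<'E'
from pl import *
from meas import meas
f=grab('top','t10.png');P=pts(f);X,Y,Z=P[...,0],P[...,1],P[...,2]
try: meas(f)
except Exception as e: print(e)
for n,a in dict(bottle=(340,460,-20,80),can=(540,680,-340,-250)).items():
    m=(X>a[0])&(X<a[1])&(Y>a[2])&(Y<a[3])&(Z>40)
    q=P[m];q=q[q[:,2]>q[:,2].max()-15];print(n,q.mean(0))
grab('wrist','w10.png')
E
```

```text
at [474.5 144.9 121.3] heading -95.5 tilt 0.08
22.85 [ 0.01876268 -0.23014552 -0.80946192] [ 0.01019023  0.03886168 -0.08835732] 42.52902595928317
mallet -130 48 z-TCP 4.0 43.0
mallet -120 3 z-TCP 6.0 6.0
mallet -45 44 z-TCP 47.0 75.0
top 326 [91.3 94.2 95.4 97.1]
pad/arm 469 44.04264718034231 [(75, np.float64(79.1)), (85, np.float64(75.5)), (95, np.float64(74.1)), (105, np.float64(65.3)), (115, np.float64(60.4))]
bar [370 244  42  51 898] ((485.0189514160156, -231.86978149414062), (113.28321838378906, 45.861656188964844), 33.91895294189453) 40.37536613609546
zero-size array to reduction operation minimum which has no identity
bottle [384.22507773  70.17803076 452.34986529]
can [ 594.84226984 -284.94474734  186.36842704]meas.py:9: RuntimeWarning: Mean of empty slice.
  q=P[m];print('holdtop',m.sum(),q.mean(0),(q.min(0)+q.max(0))/2,q.max(0)-q.min(0))
  ret = um.true_divide(
```

View pics/s10.png

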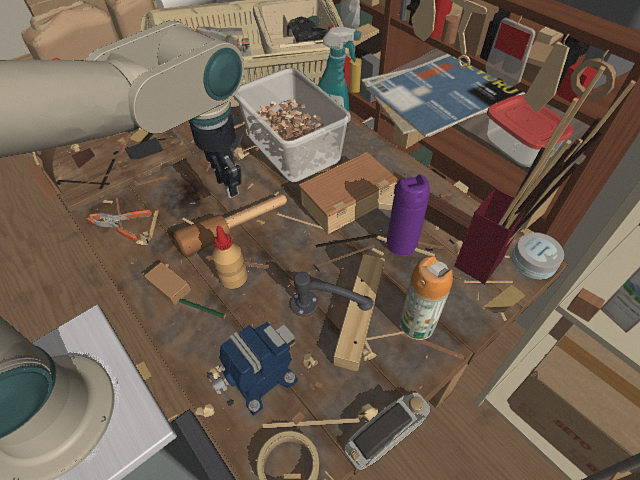

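View pics/w10.png

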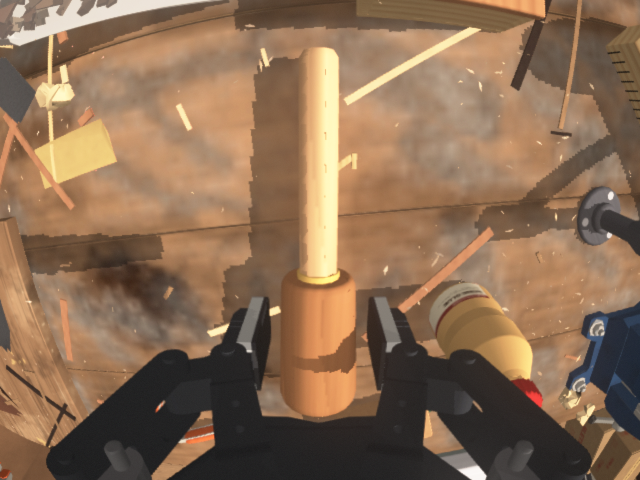

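Run:
```python
from pl import *
f=dict(np.load('/tmp/top.npz'));P=pts(f);X,Y,Z=P[...,0],P[...,1],P[...,2]
rr=np.hypot(X-463.6,Y+110.8)
d=np.array([np.cos(np.radians(33.93)),np.sin(np.radians(33.93))]);n=np.array([d[1],-d[0]])
for a,b in((60,80),(80,100),(100,112),(112,135)):
    m=(rr>a)&(rr<b)&(Z>47)&(Z<110)&(X>463)&(Y<-110);q=P[m][:,:2]
    print(a,len(q),q.mean(0),np.degrees(np.arctan2(q[:,1].mean()+110.8,q[:,0].mean()-463.6)),(q-[533.5,-199.2]).mean(0)@n,(q-[533.5,-199.2]).mean(0)@d, rr[m].max())
m=(rr<25)&(Z>85)&(Z<110);print(m.sum(),P[m].mean(0))
```

```text
60 58 [ 506.74303718 -165.39935616] -51.68509708679353 -42.98026632206805 -3.3339601144572946 79.45683506121567
80 57 [ 519.45485425 -181.16731063] -51.558810912977385 -22.80179968719557 -1.5880604482000678 99.95971652108271
100 32 [ 529.98615402 -193.7051774 ] -51.31406922517652 -6.520522191874335 0.15158925398686351 111.85883291784799
112 68 [ 539.49520492 -205.92245818] -51.41473924092036 8.924160162064751 1.2220030514925613 133.8404749069868
155 [ 463.48072597 -111.63078943   93.69875461]
```

Run:
```python
from plant import workorder
print(workorder.close_job())
```

```text
the job is handed in; nothing more can be done
None
```

The bar is clamped and the job is handed in at about 23 s of the 67 s allowed. No verdict was reported.

I swung the holdfast's arm with loosely caging fingers. I then drew the mallet out by its head, laid it down and took it by the handle. After two blows I put it back on the free bench to the left.

What the last checks showed:
- **Holdfast:** its head is about 96 mm above the bench, driven about 29 mm, so the sprung arm should press with roughly 9–10 N. I worked that out from the height; the grip force itself was not measured.
- **Pad:** about 2–3 mm off the bar's middle line and within about 2 mm of the middle of its length.
- **Bar and can:** both are where they were at the start.
- **Bottle:** upright and looks unmoved in the pictures. Its final depth check failed because the robot arm hid it from the top camera.
- **Mallet:** lying flat and still, clear of the holdfast and the bar.

My first grip on the handle was too high, so I redid it 6 mm lower before lifting. A few early move calls were refused for a missing field and resent.

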